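Feed the vertical slide one turn and zero the readout

ROBOT

A 6-joint arm with a two-finger parallel gripper is mounted at the origin on the work surface. World frame = base frame: x ahead of the robot, y to its left, z up, the work surface at z = 0. Lengths are in m, angles in rad, forces in N, time in s.
With the tool pointing down it reaches from about 0.35 to 0.775 m from the base axis. Payload 5.5 kg.
Tool frame: the origin (TCP) lies at the very end of the fingers, on their centre line; the grasp point (between the pads) lies 19 mm behind it; z points along the fingers, x is the direction in which the jaws open and shut, and the axes are right-handed (so a half turn about z gives the same grasp; the last joint's range is limited). The gripper opens to 85 mm and grips with 20 to 120 N. Pads are 22 mm wide; open, the fingers measure 114 mm over their backs; the gripper's body (76 mm by 85 mm) begins 54 mm behind the grasp point. The pads swing forward as they close: fully open they stand 13 mm farther back than shut.
Start: joints at [0.997, 0.313, 0.046, 1.304, 0, 1.431], TCP at [0.242, 0.522, 0.231] pointing down, gripper open.
Joint ranges: [-2.76, 2.76], [-0.86, 1.69], [-1.03, 1.26], [-2.2, 2.34], [-1.47, 1.5], [-3.14, 3.14]. Speed limits (rad/s): [2.57, 2.57, 3.14, 3.14, 3.14, 3.14].

INTERFACE

Orientations are given as a unit quaternion [w, x, y, z].
In Python, from workcell import env gives the robot as it stands.
- The arm moves only by the shell command python3 -m inch 'ROWS' [FORCE]. ROWS is JSON, a list of rows, each a list of 7 numbers: the turn, a rotation vector about the tool's x, y, z each as a share of 8 degrees, from -1 to 1, then the shift along the tool's x, y, z each as a share of 0.05 m, from -1 to 1, then the closure, from 0 (fully open) to 1 (shut). A call has 1 to 12 rows; each row shifts and turns the commanded pose from where the row before left it, along the tool's axes as they then stand; what a row does not reach is not made up. A row lasts 1/10 s, in which the tool goes at most 50 mm and 8.59 degrees, less where a joint would pass 70% of its speed; a pose out of reach is approached as far as the arm can. A call with a number of a shift or a turn outside -1 to 1 is refused whole. A call with a gripper value outside its range is refused whole. The fingers move at their own pace and stop on an object; FORCE is the grip in N (left out, the last holds). Time passes only in rows, so rows that do not move let the fingers close. It gives the time, the measured TCP pose, the force and the opening at its end, in the units of the state.
- env.get_state(): the state, without advancing time (a new reading comes with each control period).
- env.read_camera(name): name is "scene" or "top" or "wrist"; returns the picture (400x640x3 uint8, red, green, blue); there is no depth.
- env.calibration(name): a dict with "fx", "fy", "cx", "cy" (pixels), "rvec" (rotation vector, rad) and "tvec" (3), from world to camera coordinates, as OpenCV has them; the wrist camera has in their place "hand_eye" (4x4, takes a point from camera to tool coordinates, whose origin is the TCP and whose axes are the tool frame's). Camera axes: x right, y down, z forward; pixel columns grow to the right and rows downward; lengths in m; the calibration is good to about 2 mm. A picture is of the moment at which its call begins: read the wrist's pose just before it. calibration takes no time and is no camera call.
- env.hand_in(): hands the job in, once; it reports no verdict.
The state is a dict: "clock": time; "joint_pos": joint angles; "qvel": joint speeds; "tau": joint torques, N m; "tcp_pos": TCP position; "orientation": TCP orientation; "wrist_force": force on the tool from outside, world axes, zero at the start; "ft_torque": the same for the moment, N m; "finger_gap": finger opening in m.
Only numpy, scipy, OpenCV 4.12 (cv2) and the standard library are available. Lean on these libraries where they do the work, as an engineer would, in place of code of your own. Each camera call takes 0.05 s, during which the arm holds its last target.

TASK

Put one turn of feed on the blue vertical slide: with the fingertips, push the red handle of its hand wheel gently round clockwise (seen from above) through exactly one full turn, so that the handle comes back to where it started. Then press the yellow zero button on the grey readout box fully down and let it go, taking your hand away. Push only: do not grip the handle, do not press the button before the turn is complete, and leave the other things on the bench where they are.

Things in the scene. Friction and masses are not known exactly. Their poses are not given: they have to be found in the camera images.
- slide_unit: Vertical slide fixed to the bench: blue cast foot 170 x 150 mm, blue column, steel carriage on its front, hand wheel on top; the whole is 239 mm high. Origin on the bench surface directly below the wheel's axis. z up; x points from the carriage side to the back. Nothing of it but the wheel is higher than 185 mm.
- wheel_hub (a point): Point on the wheel's vertical axis, 204 mm above the bench and level with the top of the wheel's rim. The wheel lies flat: aluminium ring 144 mm over all, its bar 14 mm thick, three spokes, and a hub 36 mm across whose nut stands up 8 mm above the rim's top.
- handle (a point): Centre of the red upright handle of the wheel: a cylinder 24 mm in diameter and 30 mm high, standing at the end of one spoke, its axis 65 mm from the wheel's axis. The point is 224 mm above the bench; the handle spans 209 to 239 mm, above a 22 mm aluminium shank 5 mm high on the rim. Fingertips held 5 to 12 mm above the rim's top pass freely round over the wheel and push on the handle's side.
- wheel (a joint): Angle of the wheel in rad, growing clockwise seen from above; at the start anywhere from -2.5 to 2.5, end stops at -4 and 14. One full turn is 6.283 more than at the start, and lowers the carriage 5 mm. It takes about 3 N at the handle to turn, and stays where it is left, without running on.
- readout: Grey readout box fixed to the bench, 100 x 130 x 50 mm high, with a dark display and the yellow zero button on its top. Origin at the centre of its underside, z up, x from the button side to the display side. It stands to the left or to the right of the slide.
- zero_top (a point): Centre of the top of the yellow round zero button, 28 mm in diameter, in a black housing on the readout's top, 22 mm from the readout's centre towards its -x side; pressed straight down.
- zero (a joint): Travel of the zero button in m: 0 up, 0.006 fully down; a spring returns it, about 5 N to hold fully down. It counts as pressed beyond 0.0045.
- carton_mid (a point): Centre of a loose orange plastic box, 90 x 130 x 45 mm high: leave alone.
- vblock_mid (a point): Centre of a loose steel V-block, 60 x 45 x 42 mm high: leave alone.
- driver_grip (a point): Handle of a loose screwdriver with yellow handle lying behind the slide: leave alone.
- bushing_center (a point): Centre of a loose upright brass bush, 32 mm in diameter, 40 mm high: leave alone.
There are look-alikes about, which are no part of the job. There is more than one size of the slide_unit; the one meant has the size given above. There is more than one size of the readout; the one meant has the size given above.

How it is judged:
On the way, in this order (a step that is already met when the one before it is completed fails the run):
1. the wheel is half-way round, its handle opposite where it started (distance of handle from where it was at the start of the episode above 0.12 m).
2. the wheel has made one full turn clockwise (value of joint wheel between 3.6 and 8.96 rad and distance of handle from where it was at the start of the episode below 0.014 m), for 0.3 s.
3. the zero button is pressed fully down (value of joint zero above 0.0045 m), for 0.05 s.
At the end, for the whole second after the job is handed in: The wheel has made one full turn clockwise and rests, its handle within 14 mm (about 12 degrees) of where it started; the zero button was pressed after that and is up again (under 1.5 mm down); orange box, V-block, screwdriver and bush are within 15 mm of their places (all of step 2 and value of joint zero below 0.0015 m and velocity of joint wheel between -0.05 and 0.05 rad/s and distance of each of carton_mid, vblock_mid, driver_grip, bushing_center from where it was at the start of the episode below 0.015 m); the robot touches nothing.
It fails at once if the handle or the slide is gripped or pushed harder than 35 N (contact force between the fingers and slide_unit above 35 N).
It fails at once if the zero button is pressed while the wheel is not at one full turn (value of joint zero above 0.003 m and not (value of joint wheel between 3.6 and 8.96 rad and distance of handle from where it was at the start of the episode below 0.014 m)).
It fails at once if a bystander is knocked, carried or lifted by more than 15 mm (distance of any of carton_mid, vblock_mid, driver_grip, bushing_center from where it was at the start of the episode above 0.015 m).
It also fails if it takes over 72 s, if anything falls off the work surface, if the arm or the gripper's body presses on something with over 40 N, if the wrist force passes 120 N, or if a joint passes its speed limit or range.

## Working session

There is one attempt and no reset: what is moved stays moved. The work goes in short steps, Python scripts to look and compute and a shell command to move; the robot and the scene stay as the last step left them, time stands still between calls to the robot, and variables do not carry over. Pictures are saved under pics/ and viewed, and the job is handed in when it is done.

```bash
ls; mkdir -p pics; python3 - <<'E'
from workcell import env
import cv2,numpy as np
s=env.get_state();print({k:np.round(v,4).tolist() for k,v in s.items()})
for n in("scene","top","wrist"):
    cv2.imwrite(f"pics/{n}0.png",cv2.cvtColor(env.read_camera(n),cv2.COLOR_RGB2BGR)); print(n,env.calibration(n))
E
```

```text
pics
{'clock': 0.0, 'joint_pos': [0.9974, 0.314, 0.0449, 1.3036, 0.0, 1.4312], 'qvel': [0.0003, 0.0014, 0.0005, -0.0007, -0.0005, -0.0002], 'tau': [0.003, -48.0627, 29.8534, 0.0192, 0.0002, 0.0], 'tcp_pos': [0.2414, 0.5213, 0.2304], 'orientation': [0.0004, 0.8427, 0.5384, -0.0008], 'wrist_force': [-0.4878, 1.0558, -0.4434], 'ft_torque': [0.0395, -0.0333, -0.0594], 'finger_gap': 0.0853}
scene {'fx': 401.6693480406788, 'fy': 401.6693480406788, 'cx': 319.9101610615767, 'cy': 198.76041358529093, 'rvec': array([ 1.73367039,  2.11604798, -0.58562299]), 'tvec': array([ 0.15507985, -0.39596898,  1.47842342])}
top {'fx': 395.33830517907614, 'fy': 395.33830517907614, 'cx': 316.82593827193506, 'cy': 203.6200992645757, 'rvec': array([ 2.15381806, -2.10739157,  0.23230204]), 'tvec': array([-0.06346001,  0.5564173 ,  1.33875241])}
wrist {'fx': 321.50360595512944, 'fy': 321.50360595512944, 'cx': 320.05014746754927, 'cy': 197.5561904858831, 'hand_eye': array([[ 9.99997952e-01, -8.11378434e-04, -1.85409006e-03,
         1.56479156e-04],
       [ 1.34469108e-03,  9.51039830e-01,  3.09065418e-01,
        -7.80644887e-02],
       [ 1.51254448e-03, -3.09067279e-01,  9.51038974e-01,
        -1.42395224e-01],
       [ 0.00000000e+00,  0.00000000e+00,  0.00000000e+00,
         1.00000000e+00]])}
```

View pics/scene0.png

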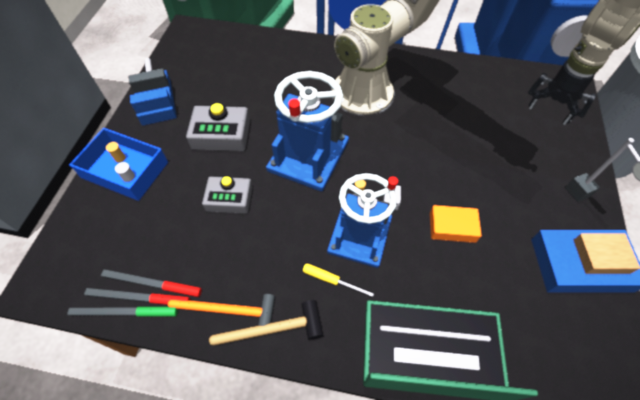

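View pics/top0.png

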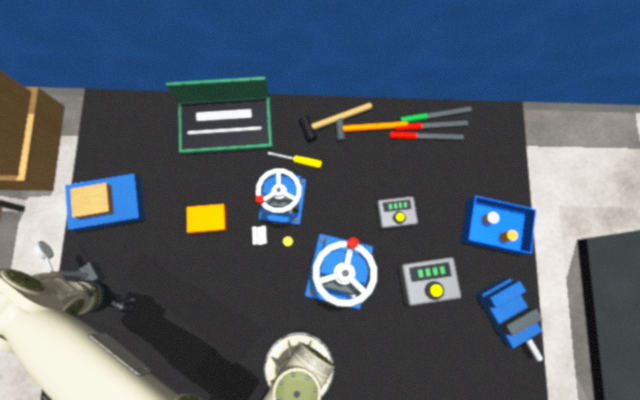

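View pics/wrist0.png

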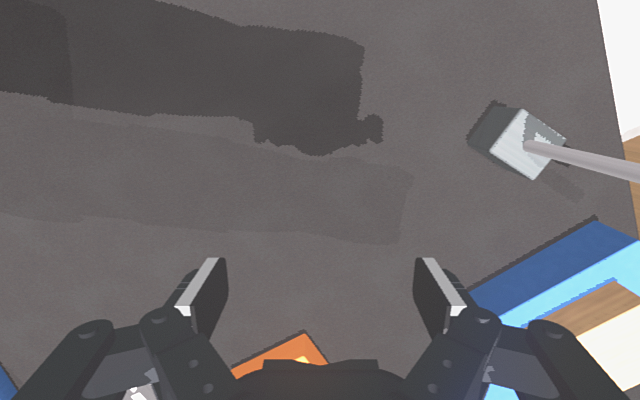

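The top picture shows two slides, with wheels at about (278,191) and (345,273), and two readouts with buttons at (400,217) and (437,290). The V-block (259,235), the bush (288,241), the orange box (206,218) and the screwdriver (300,160) stand around them. Next I measure the sizes to tell the look-alikes apart.

```bash
cat > h.py <<'E'
import cv2,numpy as np
from workcell import env
from scipy.spatial.transform import Rotation as Ro
def cam(n,st=None):
    c=env.calibration(n);K=np.array([[c['fx'],0,c['cx']],[0,c['fy'],c['cy']],[0,0,1]])
    if n=='wrist':
        q=np.array(st['orientation']);T=np.eye(4);T[:3,:3]=Ro.from_quat(q[[1,2,3,0]]).as_matrix();T[:3,3]=st['tcp_pos']
        W=T@c['hand_eye'];return K,W[:3,:3].T,-W[:3,:3].T@W[:3,3]
    R=cv2.Rodrigues(c['rvec'])[0];return K,R,np.array(c['tvec'])
def plane(n,uv,z,st=None):
    K,R,t=cam(n,st);o=-R.T@t;d=(np.linalg.inv(K)@np.c_[np.atleast_2d(uv),np.ones(len(np.atleast_2d(uv)))].T).T@R
    return o+d*((z-o[2])/d[:,2])[:,None]
def proj(n,P,st=None):
    K,R,t=cam(n,st);p=(np.atleast_2d(P)@R.T+t)@K.T;return p[:,:2]/p[:,2:]
def blobs(img,lo,hi,amin=15):
    h=cv2.cvtColor(img,cv2.COLOR_RGB2HSV);m=cv2.inRange(h,np.array(lo),np.array(hi))
    if lo[0]==0 and hi[0]<12: m|=cv2.inRange(h,np.array([170,lo[1],lo[2]]),np.array([180,255,255]))
    n,_,s,c=cv2.connectedComponentsWithStats(m)
    return [(np.round(c[i],1).tolist(),s[i].tolist()) for i in range(1,n) if s[i][4]>=amin],m
E
python3 - <<'E'
from h import *
print(env.get_state()['clock'])
im=cv2.cvtColor(cv2.imread('pics/top0.png'),cv2.COLOR_BGR2RGB);sc=cv2.cvtColor(cv2.imread('pics/scene0.png'),cv2.COLOR_BGR2RGB)
for n,i in(('top',im),('scene',sc)):
    print(n,'red',blobs(i,(0,150,100),(8,255,255))[0]);print('yel',blobs(i,(24,120,100),(34,255,255))[0])
    print('white',blobs(i,(0,0,190),(180,45,255),60)[0])
a=im[150:320,180:480];cv2.imwrite('pics/topc.png',cv2.cvtColor(cv2.resize(a,None,fx=2.6,fy=2.6,interpolation=2),cv2.COLOR_RGB2BGR))
# wheel sizes at z .204 for rough extents
for u in ([(255,190),(302,190)],[(312,273),(378,273)]): p=plane('top',u,.204);print(p,np.linalg.norm(p[1]-p[0]))
# the other: large has unknown height
for u in ([(379,199),(416,227)],[(402,260),(461,304)]): p=plane('top',u,.05);print(p)
E
```

```text
0.15
top red [([405.7, 131.2], [389, 122, 33, 17, 380]), ([258.8, 199.2], [255, 196, 8, 8, 50]), ([352.5, 242.0], [348, 237, 11, 12, 102])]
yel [([369.0, 125.6], [362, 125, 14, 2, 20]), ([387.6, 124.4], [379, 124, 19, 2, 24]), ([353.2, 126.7], [345, 126, 16, 3, 24]), ([307.5, 161.1], [293, 155, 30, 13, 252]), ([205.3, 217.9], [188, 205, 36, 26, 825]), ([399.5, 216.7], [395, 212, 10, 10, 71]), ([511.6, 235.0], [508, 232, 8, 8, 52]), ([287.5, 241.0], [282, 236, 12, 11, 104]), ([435.7, 290.0], [429, 284, 14, 14, 149])]
white [([223.3, 114.6], [196, 109, 55, 12, 449]), ([637.9, 121.6], [636, 113, 4, 22, 62]), ([223.9, 129.8], [188, 127, 73, 7, 197]), ([44.6, 218.9], [0, 136, 77, 139, 4232]), ([574.3, 232.8], [527, 146, 113, 254, 14387]), ([279.0, 190.1], [256, 169, 45, 44, 855]), ([410.1, 214.7], [403, 199, 13, 24, 134]), ([386.3, 216.8], [380, 201, 16, 25, 169]), ([492.7, 217.2], [488, 212, 11, 11, 98]), ([258.9, 234.8], [252, 226, 15, 19, 236]), ([344.3, 274.9], [313, 241, 64, 66, 1721]), ([449.9, 284.1], [438, 260, 21, 38, 318]), ([415.7, 286.9], [405, 262, 30, 41, 426]), ([53.6, 357.
[... 1045 characters left out ...]
3, 62, 50, 1449]), ([631.0, 208.3], [617, 174, 23, 86, 1177]), ([226.8, 189.1], [204, 178, 45, 27, 451]), ([12.3, 254.4], [0, 226, 42, 68, 1120]), ([355.5, 287.7], [338, 280, 35, 16, 99]), ([142.5, 368.6], [0, 318, 371, 82, 11629]), ([434.9, 332.8], [380, 326, 110, 15, 507]), ([436.0, 358.3], [394, 348, 86, 22, 1191])]
[[ 5.67346891e-01  1.47482401e-01  2.04000000e-01]
 [ 5.71088191e-01 -3.16088710e-04  2.04000000e-01]] 0.14784583497515247
[[ 0.31357901 -0.0374644   0.204     ]
 [ 0.31755376 -0.23857917  0.204     ]] 0.20115404363998252
[[ 0.58073032 -0.27243786  0.05      ]
 [ 0.48326334 -0.40210715  0.05      ]]
[[ 0.36703279 -0.34998466  0.05      ]
 [ 0.22275063 -0.54849234  0.05      ]]
```

View pics/topc.png

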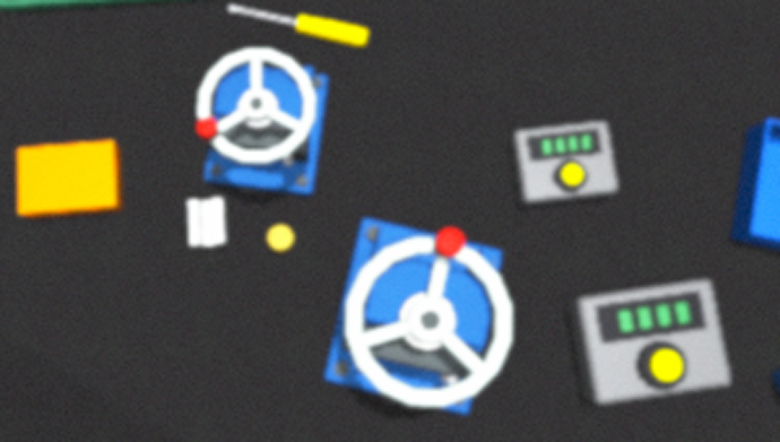

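The slide at (279,190) is the one meant: its wheel measures 0.148 m across, against 0.20 m for the other. By the same test the readout at (398,212) fits 100 x 130 mm, while the other is about 0.2 m wide. Next come the exact positions, plus a check across both views.

```bash
python3 - <<'E'
from h import *
from scipy.optimize import least_squares
im=cv2.cvtColor(cv2.imread('pics/top0.png'),cv2.COLOR_BGR2RGB);sc=cv2.cvtColor(cv2.imread('pics/scene0.png'),cv2.COLOR_BGR2RGB)
def tri(a,b):
    A=[];
    P=[]
    for n,uv in(('top',a),('scene',b)):
        K,R,t=cam(n);P.append(K@np.c_[R,t])
    X=cv2.triangulatePoints(P[0],P[1],np.array(a,float),np.array(b,float));return (X[:3]/X[3]).ravel()
print('handle tri',tri((258.8,199.2),(392.5,181.6)),'top plane',plane('top',(258.8,199.2),.236),'scene .228',plane('scene',(392.5,181.6),.226))
print('big handle',tri((352.5,242),(294.1,107)))
print('button',tri((399.5,216.7),(226.3,180.8)),'bigbutton',tri((435.7,290),(216.6,108.4)))
print('bush top',plane('top',(287.5,241),.04),'vblock',plane('top',(258.9,234.8),.042),'carton',plane('top',(205.3,217.9),.045))
_,m=blobs(im,(0,0,170),(180,60,255))
_,r=blobs(im,(0,150,100),(8,255,255))
m|=r
x0,y0,x1,y1=248,162,308,220
mm=np.zeros_like(m);mm[y0:y1,x0:x1]=m[y0:y1,x0:x1]
cs,_=cv2.findContours(mm,cv2.RETR_EXTERNAL,cv2.CHAIN_APPROX_NONE);c=max(cs,key=cv2.contourArea)[:,0]
p=plane('top',c,.203)[:,:2]
f=lambda q:np.hypot(p[:,0]-q[0],p[:,1]-q[1])-q[2]
s=least_squares(f,[*p.mean(0),.072],loss='soft_l1',f_scale=.002);print('ring fit',s.x,np.abs(s.fun).mean())
K=plane('top',np.c_[279,190.5],.21);print(K)
E
```

```text
handle tri [0.53350431 0.13171374 0.2264821 ] top plane [[0.5315735  0.13009885 0.236     ]] scene .228 [[0.53312564 0.13214143 0.226     ]]
big handle [ 0.40105168 -0.14848544  0.29537447]
button [ 0.51603054 -0.34026208  0.06415035] bigbutton [ 0.26809043 -0.44902155  0.09182949]
bush top [[0.42510832 0.04817368 0.04      ]] vblock [[0.44437144 0.14842622 0.042     ]] carton [[0.4991577  0.33768452 0.045     ]]
ring fit [0.56959522 0.07491552 0.07094631] 0.0014318975836478537
[[0.56627018 0.07161046 0.21      ]]
```

The handle triangulates to z = 0.226 (it should be about 0.224) and lies 68 mm from the hub (should be 65). The button is at z = 0.064, above a 50 mm box. Both fit the description. I now raise the tool, align it with the world axes (tool x = +y, tool y = +x), shut the fingers and go to a view point beside the wheel.

```bash
python3 -m inch '[[0,0,-1,0,0,-0.4,1],[0,0,-1,0,0,-0.4,1],[0,0,-1,0,0,-0.4,1],[0,0,-0.11,0,0,-0.4,1]]' 20
python3 -m inch '[[0,0,0,-0.7,0.4,0,1],[0,0,0,-0.7,0.4,0,1],[0,0,0,-0.7,0.4,0,1],[0,0,0,-0.7,0.4,0,1],[0,0,0,-0.7,0.4,0,1],[0,0,0,-0.7,0.4,0,1],[0,0,0,-0.7,0.4,0,1],[0,0,0,-0.7,0.4,0,1],[0,0,0,-0.7,0.4,0,1],[0,0,0,-0.7,0.4,0,1],[0,0,0,-0.7,0.4,0,1],[0,0,0,-0.5,0,0,1]]'
cat > look.py <<'E'
import sys
from h import *
st=env.get_state();im=env.read_camera('wrist');cv2.imwrite(f'pics/{sys.argv[1]}w.png',cv2.cvtColor(im,cv2.COLOR_RGB2BGR))
np.save(f'{sys.argv[1]}_st.npy',st,allow_pickle=True)
t=env.read_camera('top');cv2.imwrite(f'pics/{sys.argv[1]}t.png',cv2.cvtColor(t,cv2.COLOR_RGB2BGR))
s=env.get_state();print(round(s['clock'],2),np.round(s['tcp_pos'],4),np.round(s['orientation'],4),np.round(s['wrist_force'],1),s['finger_gap'])
E
python3 look.py a
```

```text
clock: 0.55
tcp_pos: [0.2416, 0.5215, 0.3117]
orientation: [0.0, 0.706, 0.708, -0.0]
wrist_force: [0.4, 0.1, 0.8]
finger_gap: 0.0284
clock: 1.75
tcp_pos: [0.4637, 0.1095, 0.3106]
orientation: [0.0, 0.708, 0.707, -0.0]
wrist_force: [-0.2, 0.1, -0.4]
finger_gap: -0.0001
1.85 [0.4622 0.1093 0.3108] [-2.000e-04  7.085e-01  7.057e-01 -6.000e-04] [ 0.2  0.5 -0.4] 4.47182554363677e-05
```

View pics/aw.png

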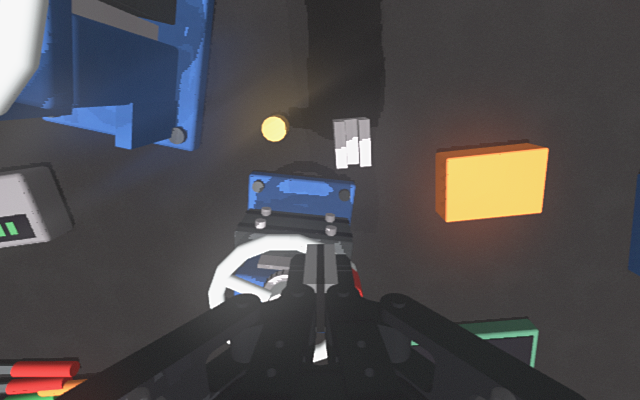

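View pics/at.png

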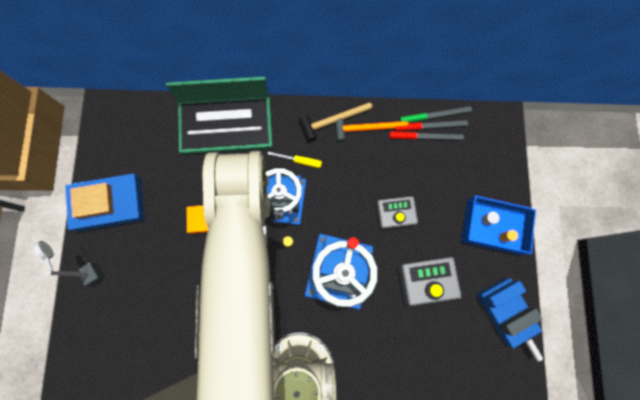

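In the wrist picture image-right is +y and image-down is +x. The closed fingertips are at (320,250), about 16 x 22 mm, and they hide the handle (a sliver of red shows at (357,285)). The V-block (352,143) and bush (274,128) are well below the tool's path. I now go down just counterclockwise of the handle.

```bash
python3 -m inch '[[0,0,0,-0.06,0.3,0.4,1],[0,0,0,-0.06,0.3,0.4,1],[0,0,0,-0.06,0.3,0.4,1],[0,0,0,-0.06,0,0.4,1],[0,0,0,0,0,0.3,1],[0,0,0,0,0,0,1],[0,0,0,0,0,0,1]]'
python3 - <<'E'
from h import *
s=env.get_state();print(s['tcp_pos'],s['wrist_force'],s['clock'])
im=env.read_camera('scene');a=im[140:270,310:440];cv2.imwrite('pics/b.png',cv2.cvtColor(cv2.resize(a,None,fx=4,fy=4,interpolation=2),cv2.COLOR_RGB2BGR))
E
```

```text
clock: 2.55
tcp_pos: [0.5066, 0.1005, 0.2165]
orientation: [-0.0, 0.707, 0.708, -0.0]
wrist_force: [-0.1, 0.4, 0.0]
finger_gap: -0.0001
[0.50657816 0.10054623 0.21647578] [-0.0725404   0.42939424  0.00808581] 2.55
```

View pics/b.png

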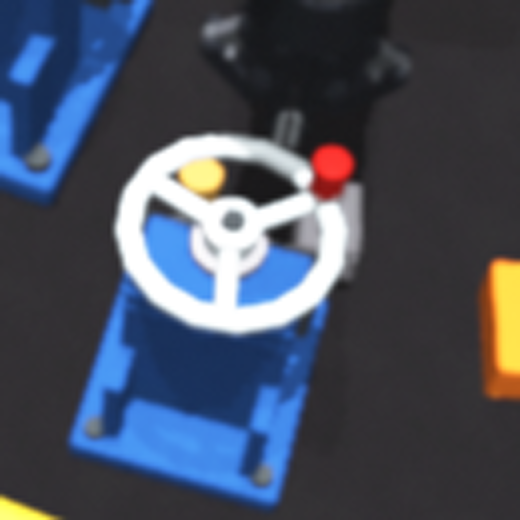

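The fingertips (crop (288,125)) are over the rim, just on the counterclockwise side of the red handle (crop (332,170)). I approach with small steps until the force shows contact.

```bash
python3 -m inch '[[0,0,0,0.09,0.07,0.08,1],[0,0,0,0.09,0.07,0,1],[0,0,0,0,0,0,1],[0,0,0,0,0,0,1]]'
python3 -m inch '[[0,0,0,0.03,0.02,0,1],[0,0,0,0,0,0,1]]'
python3 -m inch '[[0,0,0,0.03,0.02,0,1],[0,0,0,0,0,0,1]]'
python3 -m inch '[[0,0,0,0.03,0.02,0,1],[0,0,0,0,0,0,1]]'
```

```text
clock: 3.0
tcp_pos: [0.5141, 0.1092, 0.2125]
orientation: [0.0, 0.707, 0.707, 0.0]
wrist_force: [-0.1, -0.2, 0.2]
finger_gap: 0.0
clock: 3.2
tcp_pos: [0.515, 0.1105, 0.2124]
orientation: [0.0, 0.707, 0.707, 0.0]
wrist_force: [1.1, -0.3, 0.9]
finger_gap: 0.0003
clock: 3.4
tcp_pos: [0.516, 0.112, 0.2123]
orientation: [0.0, 0.707, 0.707, 0.0]
wrist_force: [0.1, 0.4, 0.9]
finger_gap: -0.0001
clock: 3.6
tcp_pos: [0.517, 0.1135, 0.2123]
orientation: [0.0, 0.707, 0.707, 0.0]
wrist_force: [-0.1, 0.3, -0.6]
finger_gap: 0.0002
```

```bash
python3 -m inch '[[0,0,0,0.03,0.02,0,1],[0,0,0,0,0,0,1]]'
python3 -m inch '[[0,0,0,0.03,0.02,0,1],[0,0,0,0,0,0,1]]'
python3 -m inch '[[0,0,0,0.03,0.02,0,1],[0,0,0,0,0,0,1]]'
```

```text
clock: 3.8
tcp_pos: [0.5177, 0.1148, 0.2122]
orientation: [-0.0, 0.707, 0.707, -0.0]
wrist_force: [-1.1, -0.6, -0.3]
finger_gap: 0.0001
clock: 4.0
tcp_pos: [0.5187, 0.1162, 0.2122]
orientation: [-0.0, 0.707, 0.707, -0.0]
wrist_force: [-1.3, -2.7, 0.2]
finger_gap: 0.0001
clock: 4.2
tcp_pos: [0.5201, 0.1176, 0.2122]
orientation: [0.0, 0.707, 0.707, -0.0]
wrist_force: [-0.5, -3.6, -0.4]
finger_gap: 0.0001
```

Contact came at about TCP (0.518, 0.115), with roughly 3.5 N to push. With the tool's orientation fixed, bringing the TCP back to that same point ends the turn with the handle where it began. I now work out the circle.

```bash
cat > circ.py <<'E'
import sys
from h import *
# from measured tcp, chords on the circle; prints tool x,y shares per row
C=np.array([.5685,.0755]);r=.0647
n=int(sys.argv[1]);st=float(sys.argv[2])
p=np.array(env.get_state()['tcp_pos'][:2]);a=np.degrees(np.arctan2(*(p-C)[::-1]));print('angle',a,'r',np.linalg.norm(p-C))
for k in range(1,n+1):
    b=np.radians(a-k*st);q=C+r*np.array([np.cos(b),np.sin(b)]);d=(q-p)/.05;p=q;print([round(d[1],2),round(d[0],2)],end=' ')
print(p)
E
python3 circ.py 8 7.5
```

```text
angle 138.98259110263305 r 0.06420923280535737
[np.float64(0.13), np.float64(0.11)] [np.float64(0.1), np.float64(0.13)] [np.float64(0.09), np.float64(0.15)] [np.float64(0.07), np.float64(0.16)] [np.float64(0.04), np.float64(0.16)] [np.float64(0.02), np.float64(0.17)] [np.float64(0.0), np.float64(0.17)] [np.float64(-0.02), np.float64(0.17)] [0.58086464 0.13900752]
```

```bash
python3 -m inch '[[0,0,0,0.13,0.11,0,1],[0,0,0,0.10,0.13,0,1],[0,0,0,0.09,0.15,0,1],[0,0,0,0.07,0.16,0,1],[0,0,0,0.04,0.16,0,1],[0,0,0,0.02,0.17,0,1],[0,0,0,0,0.17,0,1],[0,0,0,-0.02,0.17,0,1],[0,0,0,0,0,0,1],[0,0,0,0,0,0,1]]'; python3 circ.py 8 7.5
python3 - <<'E'
from h import *
im=env.read_camera('scene');a=im[140:270,310:440];cv2.imwrite('pics/c.png',cv2.cvtColor(cv2.resize(a,None,fx=4,fy=4,interpolation=2),cv2.COLOR_RGB2BGR))
E
```

```text
clock: 5.2
tcp_pos: [0.5822, 0.1399, 0.2125]
orientation: [0.0, 0.707, 0.707, 0.001]
wrist_force: [-0.2, 0.5, 0.5]
finger_gap: 0.0
angle 77.94802832423782 r 0.06580783275301898
[np.float64(-0.07), np.float64(0.16)] [np.float64(-0.07), np.float64(0.16)] [np.float64(-0.09), np.float64(0.15)] [np.float64(-0.1), np.float64(0.13)] [np.float64(-0.12), np.float64(0.12)] [np.float64(-0.14), np.float64(0.1)] [np.float64(-0.15), np.float64(0.08)] [np.float64(-0.16), np.float64(0.06)] [0.63005147 0.09543758]
```

View pics/c.png

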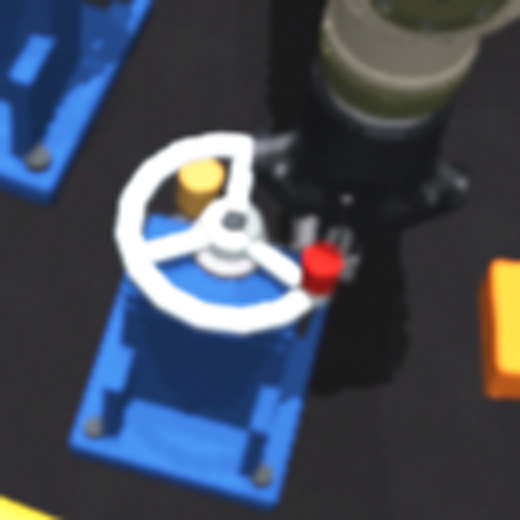

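The handle has moved clockwise to crop (322,268), with the fingers right behind it. I carry on round.

```bash
python3 -m inch '[[0,0,0,-0.06,0.16,0,1],[0,0,0,-0.07,0.16,0,1],[0,0,0,-0.09,0.15,0,1],[0,0,0,-0.10,0.13,0,1],[0,0,0,-0.12,0.12,0,1],[0,0,0,-0.14,0.10,0,1],[0,0,0,-0.15,0.08,0,1],[0,0,0,-0.16,0.06,0,1],[0,0,0,0,0,0,1]]'; python3 circ.py 10 7.5
```

```text
clock: 6.15
tcp_pos: [0.6298, 0.0942, 0.2121]
orientation: [0.0, 0.707, 0.707, 0.0]
wrist_force: [-0.1, -0.4, -0.3]
finger_gap: -0.0001
angle 16.947378508298748 r 0.0640601961797158
[np.float64(-0.16), np.float64(0.05)] [np.float64(-0.17), np.float64(0.02)] [np.float64(-0.17), np.float64(-0.01)] [np.float64(-0.17), np.float64(-0.03)] [np.float64(-0.16), np.float64(-0.05)] [np.float64(-0.15), np.float64(-0.07)] [np.float64(-0.14), np.float64(-0.09)] [np.float64(-0.13), np.float64(-0.11)] [np.float64(-0.12), np.float64(-0.12)] [np.float64(-0.1), np.float64(-0.14)] [0.60273537 0.02059982]
```

```bash
python3 -m inch '[[0,0,0,-0.16,0.05,0,1],[0,0,0,-0.17,0.02,0,1],[0,0,0,-0.17,-0.01,0,1],[0,0,0,-0.17,-0.03,0,1],[0,0,0,-0.16,-0.05,0,1],[0,0,0,-0.15,-0.07,0,1],[0,0,0,-0.14,-0.09,0,1],[0,0,0,-0.13,-0.11,0,1],[0,0,0,-0.12,-0.12,0,1],[0,0,0,-0.10,-0.14,0,1],[0,0,0,0,0,0,1]]'; python3 circ.py 10 7.5
python3 - <<'E'
from h import *
im=env.read_camera('scene');a=im[140:270,310:440];cv2.imwrite('pics/d.png',cv2.cvtColor(cv2.resize(a,None,fx=4,fy=4,interpolation=2),cv2.COLOR_RGB2BGR))
E
```

```text
clock: 7.25
tcp_pos: [0.6007, 0.0201, 0.2127]
orientation: [0.001, 0.707, 0.707, -0.001]
wrist_force: [0.2, -0.0, -0.5]
finger_gap: 0.0003
angle -59.824822069780446 r 0.06414110850735748
[np.float64(-0.08), np.float64(-0.15)] [np.float64(-0.05), np.float64(-0.16)] [np.float64(-0.03), np.float64(-0.17)] [np.float64(-0.01), np.float64(-0.17)] [np.float64(0.01), np.float64(-0.17)] [np.float64(0.03), np.float64(-0.17)] [np.float64(0.05), np.float64(-0.16)] [np.float64(0.07), np.float64(-0.15)] [np.float64(0.09), np.float64(-0.14)] [np.float64(0.11), np.float64(-0.13)] [0.52289028 0.02961053]
```

View pics/d.png

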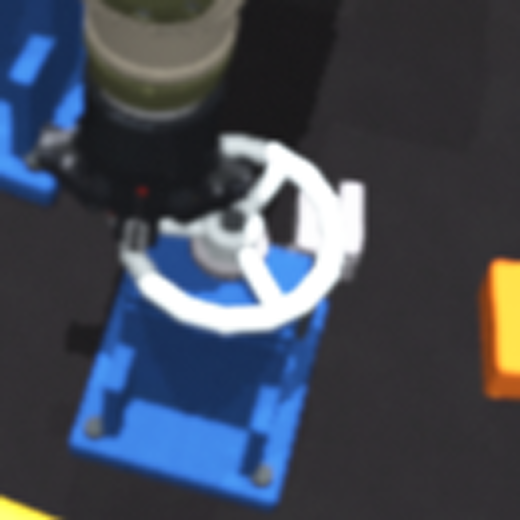

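The fingers (crop (135,235)) hide the handle, but the two visible spokes put it just clockwise of them. I continue.

```bash
python3 -m inch '[[0,0,0,-0.08,-0.15,0,1],[0,0,0,-0.05,-0.16,0,1],[0,0,0,-0.03,-0.17,0,1],[0,0,0,-0.01,-0.17,0,1],[0,0,0,0.01,-0.17,0,1],[0,0,0,0.03,-0.17,0,1],[0,0,0,0.05,-0.16,0,1],[0,0,0,0.07,-0.15,0,1],[0,0,0,0.09,-0.14,0,1],[0,0,0,0.11,-0.13,0,1],[0,0,0,0,0,0,1]]'; python3 circ.py 10 7.5
```

```text
clock: 8.4
tcp_pos: [0.5214, 0.031, 0.2125]
orientation: [-0.0, 0.707, 0.707, -0.001]
wrist_force: [-0.5, -0.0, 0.0]
finger_gap: -0.0001
angle -136.6409555851739 r 0.06484351746295851
[np.float64(0.13), np.float64(-0.11)] [np.float64(0.14), np.float64(-0.09)] [np.float64(0.15), np.float64(-0.07)] [np.float64(0.16), np.float64(-0.05)] [np.float64(0.17), np.float64(-0.03)] [np.float64(0.17), np.float64(-0.01)] [np.float64(0.17), np.float64(0.02)] [np.float64(0.16), np.float64(0.04)] [np.float64(0.16), np.float64(0.06)] [np.float64(0.15), np.float64(0.08)] [0.51341751 0.10944127]
```

```bash
python3 -m inch '[[0,0,0,0.13,-0.11,0,1],[0,0,0,0.14,-0.09,0,1],[0,0,0,0.15,-0.07,0,1],[0,0,0,0.16,-0.05,0,1],[0,0,0,0.17,-0.03,0,1],[0,0,0,0.17,-0.01,0,1],[0,0,0,0.17,0.02,0,1],[0,0,0,0.16,0.04,0,1],[0,0,0,0.12,0.04,0,1],[0,0,0,0,0,0,1],[0,0,0,0,0,0,1]]'; python3 circ.py 5 3
python3 - <<'E'
from h import *
im=env.read_camera('scene');cv2.imwrite('pics/e0.png',im[...,::-1]);a=im[140:270,310:440];cv2.imwrite('pics/e.png',cv2.cvtColor(cv2.resize(a,None,fx=4,fy=4,interpolation=2),cv2.COLOR_RGB2BGR))
print(blobs(a,(0,150,100),(8,255,255))[0])
b=cv2.cvtColor(cv2.imread('pics/scene0.png'),cv2.COLOR_BGR2RGB)[140:270,310:440];print(blobs(b,(0,150,100),(8,255,255))[0])
E
```

```text
clock: 9.5
tcp_pos: [0.5096, 0.1003, 0.212]
orientation: [-0.001, 0.707, 0.708, 0.0]
wrist_force: [1.0, 0.4, -1.3]
finger_gap: 0.0002
angle 157.19862178711162 r 0.06387949633898966
[np.float64(0.07), np.float64(0.01)] [np.float64(0.06), np.float64(0.03)] [np.float64(0.06), np.float64(0.03)] [np.float64(0.06), np.float64(0.04)] [np.float64(0.05), np.float64(0.04)] [0.51737792 0.11515632]
[([79.4, 38.3], [75, 33, 11, 12, 105])]
[([82.5, 41.6], [78, 36, 11, 13, 107])]
```

View pics/e.png

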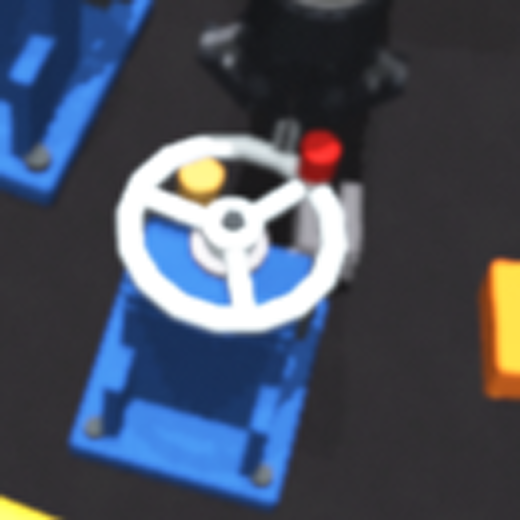

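The handle is short of its start by about (3,3) px, as expected. I finish in small steps, checking against the start picture.

```bash
python3 -m inch '[[0,0,0,0.07,0.01,0,1],[0,0,0,0.06,0.03,0,1],[0,0,0,0.06,0.03,0,1],[0,0,0,0.04,0.03,0,1],[0,0,0,0,0,0,1],[0,0,0,0,0,0,1]]'
cat > chk.py <<'E'
from h import *
for n in ('scene',):
    i=env.read_camera(n);x=[b for b in blobs(i,(0,150,100),(8,255,255))[0] if abs(b[0][0]-392)<50 and abs(b[0][1]-190)<45];print(x)
    for b in x: h=plane(n,b[0],.226)[0];print(h,'start',plane(n,(392.5,181.6),.226)[0], np.linalg.norm(h-plane(n,(392.5,181.6),.226)[0]))
s=env.get_state();print(s['tcp_pos'],s['clock'])
E
python3 chk.py
```

```text
clock: 10.15
tcp_pos: [0.5149, 0.1112, 0.2122]
orientation: [-0.0, 0.707, 0.707, 0.0]
wrist_force: [-1.6, 0.0, -1.0]
finger_gap: 0.0
[([391.9, 181.3], [388, 176, 10, 12, 97])]
[0.53252583 0.13057961 0.226     ] start [0.53312564 0.13214143 0.226     ] 0.0016730438820045624
[0.51491875 0.11120835 0.21223859] 10.2
```

The handle is within 1.7 mm of its start, so I back the fingers away counterclockwise, lift and check with nothing in the way.

```bash
python3 -m inch '[[0,0,0,-0.05,-0.1,0,1],[0,0,0,-0.1,-0.15,0,1],[0,0,0,-0.1,-0.1,-0.3,1],[0,0,0,0,0,-0.6,1],[0,0,0,0,0,-0.6,1],[0,0,0,0,0,-0.6,1],[0,0,0,0,0,0,1],[0,0,0,0,0,0,1]]'
python3 chk.py
```

```text
clock: 11.0
tcp_pos: [0.4975, 0.0982, 0.318]
orientation: [0.001, 0.707, 0.707, 0.001]
wrist_force: [0.5, 0.3, -0.1]
finger_gap: -0.0001
[([391.8, 180.7], [387, 175, 11, 13, 111])]
[0.53078042 0.13014597 0.226     ] start [0.53312564 0.13214143 0.226     ] 0.0030792749904176887
[0.4970141  0.09820485 0.31693822] 11.05
```

The unobstructed check puts the handle about 3 mm (3°) from its start, well inside 14 mm. Next I go over the readout at a safe height, then look at the arm's clearance over the large slide and measure the button closely.

```bash
python3 -m inch '[[0,0,0,-0.3,0.03,-0.1,1],[0,0,0,-0.6,0.03,0,1],[0,0,0,-0.75,0.03,0,1],[0,0,0,-0.75,0.03,0,1],[0,0,0,-0.75,0.03,0,1],[0,0,0,-0.75,0.03,0,1],[0,0,0,-0.75,0.03,0,1],[0,0,0,-0.75,0.03,0,1],[0,0,0,-0.75,0.03,0,1],[0,0,0,-0.75,0.03,0,1],[0,0,0,-0.7,0.03,0,1],[0,0,0,-0.5,0.03,0,1]]'
python3 -m inch '[[0,0,0,-0.5,0,0,1],[0,0,0,-0.2,0,0,1],[0,0,0,0,0,0,1]]'
python3 look.py f; python3 - <<'E'
from h import *
im=env.read_camera('scene');cv2.imwrite('pics/fs.png',im[...,::-1])
t=cv2.cvtColor(cv2.imread('pics/ft.png'),cv2.COLOR_BGR2RGB);print(blobs(t,(0,150,100),(8,255,255))[0])
E
```

```text
clock: 12.25
tcp_pos: [0.5147, -0.3086, 0.3201]
orientation: [-0.001, 0.708, 0.707, -0.0]
wrist_force: [0.9, 0.0, -0.2]
finger_gap: -0.0001
clock: 12.55
tcp_pos: [0.515, -0.3423, 0.3205]
orientation: [-0.001, 0.708, 0.707, 0.0]
wrist_force: [-0.3, 0.4, 0.1]
finger_gap: -0.0001
12.65 [ 0.5153 -0.3407  0.3216] [-9.000e-04  7.069e-01  7.074e-01  2.000e-04] [ 0.3 -0.5  0.2] -0.000387516594732624
[([405.6, 131.2], [389, 122, 33, 17, 374]), ([259.2, 200.2], [255, 197, 9, 8, 49]), ([352.6, 241.9], [348, 237, 11, 12, 104])]
```

View pics/fs.png

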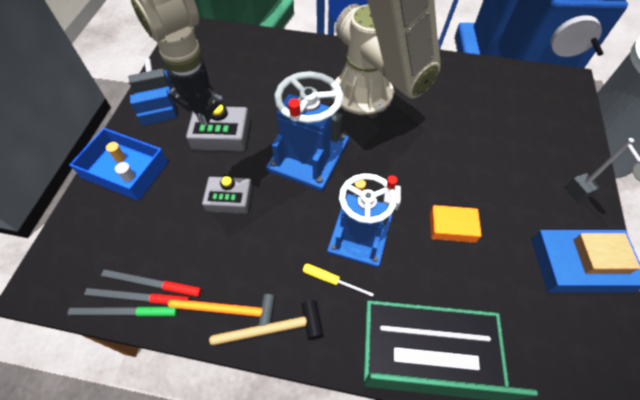

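View pics/fw.png

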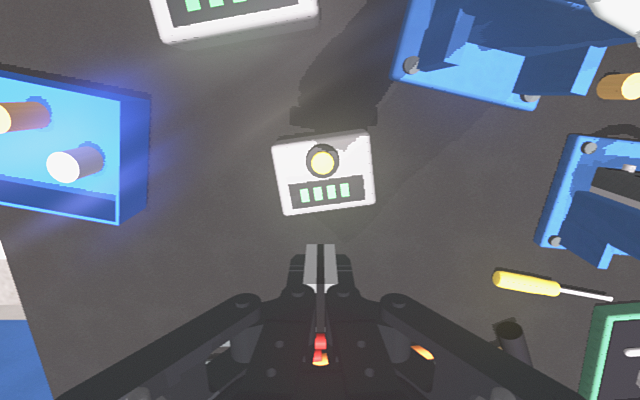

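View pics/ft.png

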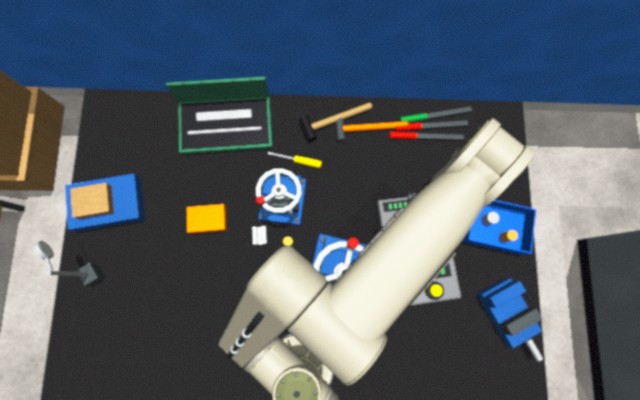

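Top view: the handle is at (259.2,200.2), against (258.8,199.2) at the start, about 3 mm. The forearm is far above the large wheel. In the wrist view the chosen readout's button is at (321,161); I check its position and size there.

```bash
python3 - <<'E'
from h import *
st=np.load('f_st.npy',allow_pickle=True).item()
im=cv2.cvtColor(cv2.imread('pics/fw.png'),cv2.COLOR_BGR2RGB)
B=[b for b in blobs(im,(18,60,100),(40,255,255))[0] if abs(b[0][0]-321)<30 and abs(b[0][1]-161)<30];print(B)
for z in(.060,.064): print(plane('wrist',B[0][0],z,st))
b=B[0][1];e=plane('wrist',[(b[0],b[1]+b[3]/2),(b[0]+b[2],b[1]+b[3]/2)],.064,st);print('dia',np.linalg.norm(e[1]-e[0]))
e=plane('wrist',[(272,145),(368,131),(376,205),(285,215)],.05,st);print(np.linalg.norm(np.diff(e,axis=0),axis=1))
print(env.get_state()['tcp_pos'])
E
```

```text
[([322.1, 161.7], [311, 151, 24, 24, 119])]
[[ 0.51905583 -0.34027892  0.06      ]]
[[ 0.51824304 -0.34030374  0.064     ]]
dia 0.030247307268584166
[0.12355114 0.10030359 0.12507661]
[ 0.51551272 -0.34035873  0.32210037]
```

The button is at (0.518, -0.340) and 30 mm across, on a box about 125 x 100 mm; this agrees with the first measurement and the sizes given. I go down over it.

```bash
python3 -m inch '[[0,0,0,0,0.04,0.5,1],[0,0,0,0,0,0.7,1],[0,0,0,0,0,0.7,1],[0,0,0,0,0,0.7,1],[0,0,0,0,0,0.7,1],[0,0,0,0,0,0.7,1],[0,0,0,0,0,0.6,1],[0,0,0,0,0,0.2,1],[0,0,0,0,0,0,1],[0,0,0,0,0,0,1]]'
python3 -m inch '[[0,0,0,0,0,0.1,1],[0,0,0,0,0,0.1,1],[0,0,0,0,0,0,1]]'
python3 -m inch '[[0,0,0,0,0,0.06,1],[0,0,0,0,0,0,1]]'
```

```text
clock: 13.7
tcp_pos: [0.5185, -0.3417, 0.084]
orientation: [0.001, 0.707, 0.708, 0.0]
wrist_force: [0.6, -0.5, 1.1]
finger_gap: -0.0002
clock: 14.0
tcp_pos: [0.5176, -0.3416, 0.0722]
orientation: [0.0, 0.707, 0.707, 0.0]
wrist_force: [0.1, 0.4, -0.4]
finger_gap: 0.0001
clock: 14.2
tcp_pos: [0.5177, -0.3418, 0.0695]
orientation: [0.0, 0.707, 0.707, 0.0]
wrist_force: [-0.0, 0.0, 3.7]
finger_gap: 0.0002
```

```bash
python3 -m inch '[[0,0,0,0,0,0.04,1],[0,0,0,0,0,0,1]]'
python3 -m inch '[[0,0,0,0,0,0.04,1],[0,0,0,0,0,0,1]]'
python3 -m inch '[[0,0,0,0,0,0.04,1],[0,0,0,0,0,0,1]]'
```

```text
clock: 14.4
tcp_pos: [0.5178, -0.3418, 0.0675]
orientation: [0.0, 0.707, 0.707, 0.0]
wrist_force: [-0.8, 0.6, 3.7]
finger_gap: 0.0001
clock: 14.6
tcp_pos: [0.5178, -0.3418, 0.0661]
orientation: [0.0, 0.707, 0.707, -0.0]
wrist_force: [-1.9, 0.7, 7.7]
finger_gap: -0.0
clock: 14.8
tcp_pos: [0.5178, -0.3419, 0.0658]
orientation: [0.001, 0.707, 0.707, -0.0]
wrist_force: [-4.8, 3.6, 17.9]
finger_gap: -0.0001
```

The force rises from 3.7 to 18 N while the tip stops at 0.066, so the button is on its stop. I hold briefly, then let go straight up.

```bash
python3 -m inch '[[0,0,0,0,0,0,1],[0,0,0,0,0,-0.1,1],[0,0,0,0,0,-0.3,1],[0,0,0,0,0,-0.6,1],[0,0,0,0,0,-0.7,1],[0,0,0,0,0,-0.7,1],[0,0,0,0,0,-0.7,1],[0,0,0,0,0,-0.7,1],[0,0,0,0,0,-0.6,1],[0,0,0,0,0,-0.3,1],[0,0,0,0,0,0,1],[0,0,0,0,0,0,1]]'
python3 look.py g; python3 chk.py; python3 - <<'E'
from h import *
im=env.read_camera('scene');cv2.imwrite('pics/gs.png',im[...,::-1])
for n in('t',): 
  for k in'fg': print([b[0] for b in blobs(cv2.cvtColor(cv2.imread(f'pics/{k}t.png'),cv2.COLOR_BGR2RGB),(24,120,100),(34,255,255))[0]])
b0=cv2.cvtColor(cv2.imread('pics/scene0.png'),cv2.COLOR_BGR2RGB)
for i in(b0,im): print([b[0] for b in blobs(i,(24,120,100),(34,255,255))[0]])
E
```

```text
clock: 16.0
tcp_pos: [0.5176, -0.3417, 0.2973]
orientation: [-0.0, 0.707, 0.707, 0.0]
wrist_force: [-0.6, -0.2, -0.7]
finger_gap: -0.0001
16.1 [ 0.5171 -0.3412  0.2963] [-0.0015  0.707   0.7072 -0.    ] [ 0.8  0.5 -0.6] -6.851266731868845e-05
[([391.8, 180.6], [387, 175, 11, 13, 110])]
[0.53048096 0.13011445 0.226     ] start [0.53312564 0.13214143 0.226     ] 0.003332118123260091
[ 0.51707271 -0.3411772   0.29630075] 16.15
[[307.4, 161.0], [206.3, 217.9], [511.9, 235.1], [287.5, 240.3], [435.8, 290.1]]
[[307.5, 161.0], [206.4, 218.0], [512.0, 235.0], [287.7, 240.2], [435.7, 290.0]]
[[216.6, 108.4], [226.3, 180.8], [456.3, 220.6], [320.1, 273.5], [216.8, 307.1]]
[[212.1, 108.4], [226.2, 180.8], [456.3, 220.6], [320.3, 273.5], [216.8, 307.1]]
```

View pics/gs.png

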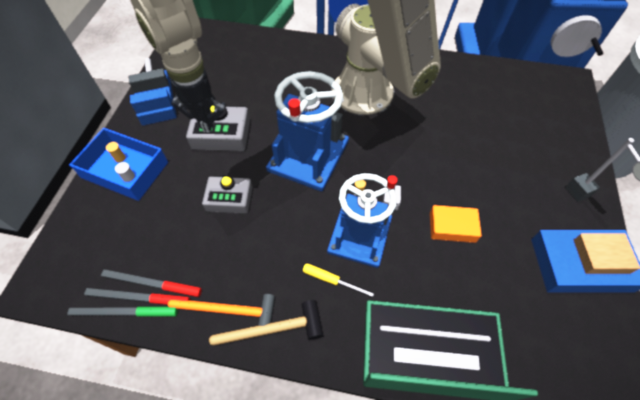

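View pics/gt.png

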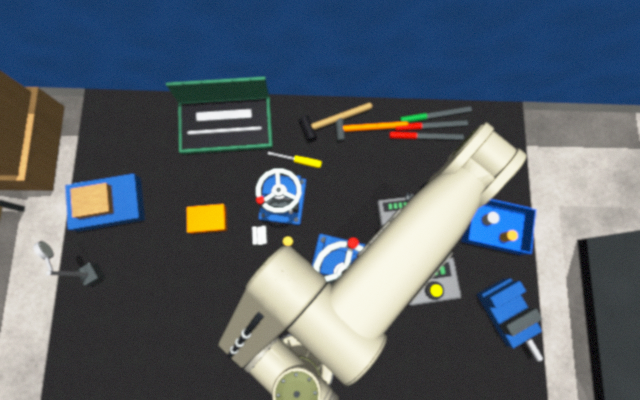

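The button (scene (226,181)) is up at its starting pixel. The bystanders are in place (box, screwdriver, bush and V-block within about 1 px) and the hand is clear, so I hand in.

```bash
python3 -c "
from workcell import env
print(env.hand_in())"
```

```text
the job is handed in; nothing more can be done
None
```

I pushed the small slide's handle one full turn clockwise with the closed fingertips, never gripping it. The slide was picked by its wheel of about 144 mm. I then backed off, pressed the zero button on the small readout, let it go, lifted clear and handed in at about 16 s. The hand-in gives no verdict.

- **Handle:** it ended about 3 mm short of its start in both the scene and the top picture (limit 14 mm). The highest force I read while pushing was about 4 N, but I only read it at the end of each move.
- **Button:** the tip stopped against the button's stop at 18 N, and the button's pixel in the last scene picture matches the start.
- **Bystanders:** box and screwdriver match the start pictures to within about 1 px, as does the bush in the top view. I only judged the V-block by eye.
- **Disagreements:**
  - The TCP point where I first felt contact suggested pushing the handle about 4 mm further than the pictures did. I went by the pictures.
  - The first contact with the button came about 5 mm higher than its measured height.

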